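# Shut the balance's draft shield and zero it without touching

### The job

Zero the analytical balance: with the fingertips, gently push the grip on its sliding glass roof towards you, the front of the balance, until the draft shield is fully shut, without pinching it. Then point the gripper's tip at the round touch-free sensor on the separate operating terminal: hold it centred about two centimetres above that window for two to three seconds, touching neither the terminal nor the balance. Do not bring the hand low over the terminal's slot-shaped sensor, which would open the shield again, and leave everything else on the bench where it stands.

Things in the scene. Friction and masses are not known exactly. Their poses are not given: they have to be found in the camera images.
- balance: analytical balance, white and fixed to the bench: base 330 x 210 mm and 70 mm high; on its front part a glass weighing chamber 190 x 200 mm whose roof lies 240 mm above the bench, behind it a white column 112 mm deep of the same height. Origin: on the bench under the middle; x runs from its front (chamber, towards the robot) to its rear (column), y to its left seen from the robot, z up. A low steel pan with a small glass beaker stands inside the chamber.
- lid (a joint): the sliding glass roof of the weighing chamber: 0 = fully shut (forward, towards the robot), grows in m as it slides to the rear, up to 0.11 = open. It slides along the balance's x axis with about 1.5 N of friction, stays where it is left and meets a hard stop at 0; it takes no more than 35 N.
- lid_grip (a point): middle of the top edge of the roof's grip: a dark grey upright ridge 60 mm wide (along the balance's y), 10 mm thick (along x) and 18 mm high, standing on the roof 15 mm behind its front edge. The top edge is 264 mm above the bench; the roof's upper side, flat glass for 165 mm behind the ridge, is 246 mm above the bench. The point moves with the roof; its axes are the balance's axes. Fully shut, it lies at balance x = -0.128.
- pan (a point): centre of the top of the steel weighing pan (90 mm across), inside the glass chamber; not to be touched
- terminal: the balance's detached operating terminal, loose, 0.9 kg: white slab 120 mm (x) by 170 mm (y), shoulders 30 mm high, with a sloping grey display in the middle (92 mm wide, highest at the rear: 57 mm). It stands on the bench to the left or to the right of the balance. Origin: middle of its underside; x to its rear (away from the robot), y to its left seen from the robot, z up.
- zero_sensor (a point): centre of the top of the round black sensor window (24 mm across) on the right-hand shoulder of the terminal (its -y side), 33 mm above the bench; looks straight up. A hand held still over it zeroes the balance. Axes as the terminal.
- door_sensor (a point): centre of the top of the slot-shaped black sensor window (36 x 12 mm) on the left-hand shoulder of the terminal (its +y side), 33 mm above the bench, 130 mm from the round one. A hand within about 5 cm above it would open the draft shield: keep away from it.
- beaker: bystander: small glass beaker 40 mm across, 36 mm high, on the pan inside the draft shield; origin at its underside
- rack: bystander: orange tube rack 100 x 180 mm, 58 mm high, with capped tubes up to 102 mm high, on the other side of the balance from the terminal; origin at its underside
- flask_a: bystander: conical flask, 64 mm across, 104 mm high, in front of the balance; origin at its underside
- flask_b: bystander: conical flask, 74 mm across, 120 mm high, at the rear left; origin at its underside
- dropper: bystander: white dropper bottle, 26 mm across, 66 mm high, in front of the balance; origin at its underside
- wash_bottle: bystander: white wash bottle with red cap and spout, 68 mm across, 188 mm high, at the rear right; origin at its underside
- timer: bystander: white bench timer 50 x 75 mm, 33 mm high, far right; origin at its underside
- carton: bystander: white and blue carton 70 x 90 mm, 60 mm high, far left; origin at its underside
Things that resemble listed ones, but are neither listed nor needed, are in the scene too. Leave any purple look-alike of the terminal alone.

How it is judged:
On the way, in this order (a step that is already met when the one before it is completed fails the run):
1. the draft shield's roof is fully shut (value of joint lid below 0.004 m), for 0.2 s.
2. with the shield shut, the gripper's tip dwells over the round sensor, touching neither terminal nor balance (value of joint lid below 0.004 m and horizontal distance between the grasp point and zero_sensor below 0.022 m and z of the grasp point in the frame of zero_sensor below 0.065 m and contact force between each of the fingers, the arm and balance below 0.3 N and contact force between each of the fingers, the arm and terminal below 0.3 N), for 1.5 s.
At the end, for the whole second after the job is handed in: The roof is shut (within 4 mm), the tip having since dwelt 1.5 s over the round sensor (within 22 mm sideways, fingertips at most about 45 mm above) with neither terminal nor balance touched; the terminal has not moved (5 mm), the beaker is on the pan, bystanders stand as they were (10 mm) (value of joint lid below 0.004 m and distance of terminal from where it was at the start of the episode below 0.005 m and horizontal distance between beaker and pan below 0.022 m and distance of each of beaker, rack, flask_a, flask_b, dropper, wash_bottle, timer, carton from where it was at the start of the episode below 0.01 m and angle between each of beaker, rack, flask_a, flask_b, dropper, wash_bottle, timer, carton's own z axis and vertical below 0.15 rad and linear speed of beaker below 0.02 m/s).
It fails at once if the terminal is touched (contact force between any of the fingers, the arm and terminal above 0.5 N).
It fails at once if the terminal is lifted or shifted (distance of terminal from where it was at the start of the episode above 0.01 m).
It fails at once if the balance or its roof is pushed or pinched with more than 35 N (contact force between any of the fingers, the arm and balance above 35 N).
It fails at once if the hand comes low over the slot-shaped sensor, which opens the shield (horizontal distance between the grasp point and door_sensor below 0.03 m and z of the grasp point in the frame of door_sensor below 0.065 m).
It fails at once if a bystander is lifted, knocked over or shifted (distance of any of beaker, rack, flask_a, flask_b, dropper, wash_bottle, timer, carton from where it was at the start of the episode above 0.015 m).
It also fails if it takes over 48 s, if anything falls off the work surface, if the arm or the gripper's body presses on something with over 40 N, if the wrist force passes 120 N, or if a joint passes its speed limit or range.

### The arm

A 7-joint arm with a two-finger parallel gripper is mounted at the origin on the work surface. World frame = base frame: x ahead of the robot, y to its left, z up, the work surface at z = 0. Lengths are in m, angles in rad, forces in N, time in s.
With the tool pointing down it reaches from about 0.4 to 0.85 m from the base axis. Payload 10.4 kg.
Tool frame: the origin (TCP) lies on the front face of the gripper's body, between the roots of the fingers; the fingertips stand 73 mm ahead of it and the grasp point (between the pads) lies 54 mm ahead of it; x points along the fingers, y is the direction in which the jaws open and shut, and the axes are right-handed (so a half turn about x gives the same grasp; the last joint's range is limited). The gripper opens to 85 mm and grips with 20 to 120 N. Pads are 22 mm wide; open, the fingers measure 114 mm over their backs; the gripper's body (76 mm by 85 mm) begins 54 mm behind the grasp point. The pads swing forward as they close: fully open they stand 13 mm farther back than shut.
Start: joints at [1.307, 0.332, -0.065, 1.46, 0.022, 1.35, -0.088], TCP at [0.149, -0.607, 0.304] pointing down, gripper open.
Joint ranges: [-2.6, 2.6], [-0.5, 2.12], [-1.47, 1.34], [0.16, 2.42], [-1.27, 4.41], [0.06, 2.06], [-2.6, 2.6]. Speed limits (rad/s): [2.22, 2.22, 2.79, 2.79, 3.14, 3.14, 3.14].

### API

Orientations are given as a unit quaternion [x, y, z, w].
In Python, from workcell import manip gives the robot as it stands. The module is installed in compiled form; this text tells all that it offers.
- The arm moves only by the tool arm_command, never from a script. Its argument "moves" is a list that holds one entry, the list of rows, each a list of 5 numbers: the closure, from 0 (fully open) to 1 (shut), then the shift along the tool's x, y, z in units of 25 mm (1.0 is 25 mm), then the turn about the tool's x in degrees. A call has 1 to 12 rows; each row shifts and turns the commanded pose from where the row before left it, along the tool's axes as they then stand; what a row does not reach is not made up. A row lasts 1/12 s, in which the tool goes at most 41.7 mm and 7.16 degrees, less where a joint would pass 70% of its speed; a pose out of reach is approached as far as the arm can. A call is refused whole if a number of a shift passes 1 or a number of a turn 7.16, either way. A call with a gripper value outside its range is refused whole. The fingers move at their own pace and stop on an object; "force" is the grip in N (left out, the last holds). Time passes only in rows, so rows that do not move let the fingers close. It gives the time, the measured TCP pose, the force and the opening at its end, in the units of the state.
- manip.get_obs(): the state, without advancing time (a new reading comes with each control period).
- manip.camera(name): name is "scene" or "top" or "wrist"; returns the picture (480x640x3 uint8, red, green, blue); there is no depth.
- manip.camera_info(name): a dict with "vfov" (degrees; the focal length in pixels is half the picture's height over the tangent of half this angle, whatever the lens; pixels are square), "cx", "cy" (the principal point, pixels), "dist_coeffs" ([k1, k2, p1, p2, k3] as OpenCV has them; the pictures are not rectified), "pose" (4x4, takes a point from camera to world coordinates). Camera axes: x right, y down, z forward; pixel columns grow to the right and rows downward; lengths in m; the calibration is good to about 2 mm. A picture is of the moment at which its call begins: read the wrist's pose just before it. camera_info takes no time and is no camera call; for the wrist camera it gives the pose at the moment of the call.
- manip.hand_in(): hands the job in, once; it reports no verdict.
Trained networks look in the newest picture that a camera, given by its name, has taken for a name from the list of things; names that differ only in an ending like _2 or _b are one class to them, and where a whole thing is asked for, a point or a joint stands for the part that bears it (a point fixed in the world has none). Each returns a list of dicts, best first, with "confidence" (0 to 1); they miss things now and then, are a little off and sometimes report something else, mostly with a low value. They report only what shows in the picture. A call takes as long as a camera call. They do not tell look-alikes from the thing itself.
- manip.regions_of(query, camera): "mask" (480x640 bool, what is visible of it) and "rect" ([left, top, right, bottom] in pixels, round what is visible of it).
- manip.pinpoint(query, camera): "pixel" ([row, column] in pixels: a listed point, or the origin of a listed thing).
The state is a dict: "clock": time; "joint_pos": joint angles; "joint_velocities": joint speeds; "tau": joint torques, N m; "position": TCP position; "ee_rot": TCP orientation; "ft_force": force on the tool from outside, world axes, zero at the start; "torque": the same for the moment, N m; "grip_width": opening from 0.0 (shut) to 1.0 (fully open).
Only numpy, scipy, OpenCV 4.12 (cv2) and the standard library are available. Lean on these libraries where they do the work, as an engineer would, in place of code of your own. Each camera call takes 0.05 s, during which the arm holds its last target.

## Working session

There is one attempt and no reset: what is moved stays moved. The work goes in short steps, Python scripts to look and compute and a tool call to move; the robot and the scene stay as the last step left them, time stands still between calls to the robot, and variables do not carry over. Pictures are saved under pics/ and viewed, and the job is handed in when it is done.

Besides the shell and the picture viewer there is one more tool, called after "Emit:" by a JSON object that holds its "name" and its "arguments". arm_command: Moves the arm, as the interface text tells. Its arguments: {"type":"object","properties":{"moves":{"type":"array","items":{"type":"array","items":{"type":"array","items":{"type":"number"}}}},"force":{"type":"number"}},"required":["moves"]}

```bash
mkdir -p pics; python3 - <<'E'
from workcell import manip
import cv2
o=manip.get_obs(); print({k:(o[k]) for k in o})
for n in ["scene","top","wrist"]:
    im=manip.camera(n); cv2.imwrite(f"pics/{n}0.png",im[:,:,::-1])
    print(n,manip.camera_info(n))
E
```

```text
{'clock': 0.0, 'joint_pos': array([ 1.30739083,  0.33290063, -0.06470273,  1.46097547,  0.02160299,
        1.34988046, -0.08850721]), 'joint_velocities': array([-0.00060196, -0.00150715,  0.00012423, -0.00050228, -0.0002398 ,
       -0.00130423,  0.00076371]), 'tau': array([ 3.81204127e-04, -6.25439143e+01,  4.91812290e-02, -3.91604555e+01,
        1.62334624e-02,  9.77103686e-03, -8.64485060e-06]), 'position': array([ 0.14898644, -0.60669547,  0.3030816 ]), 'ee_rot': array([-0.70189975, -0.08545002,  0.70207351, -0.08442647]), 'ft_force': array([ 0.23582276, -0.35699961,  0.06204451]), 'torque': array([ 0.02506311, -0.04520904, -0.00916286]), 'grip_width': 0.9974848725557554}
scene {'vfov': 56.48688383139769, 'cx': 317.037759472894, 'cy': 240.9871786931389, 'dist_coeffs': array([0.02106368, 0.        , 0.        , 0.        , 0.        ]), 'pose': array([[-0.81442603,  0.48020357, -0.32575262,  0.94618785],
       [ 0.58006894,  0.65907172, -0.4786904 ,  0.65457126],
       [-0.0151745 , -0.5788169 , -0.81531634,  1.26465705],
       [ 0.        ,  0.        ,  0.        ,  1.     
[... 162 characters left out ...]
 ,  0.        ]), 'pose': array([[-0.00340234, -0.9829246 ,  0.18397733,  0.25000514],
       [-0.99994651,  0.00514117,  0.00897515,  0.00178117],
       [-0.00976776, -0.18393695, -0.98288951,  1.59010108],
       [ 0.        ,  0.        ,  0.        ,  1.        ]])}
wrist {'vfov': 69.35590739109448, 'cx': 321.50377310581837, 'cy': 236.92973288962588, 'dist_coeffs': array([-0.01062599,  0.        ,  0.        ,  0.        ,  0.        ]), 'pose': array([[ 0.23867619, -0.92700452, -0.28930311,  0.22234404],
       [-0.97109842, -0.22821888, -0.06988565, -0.58782653],
       [-0.00124012,  0.29762184, -0.95468304,  0.37290561],
       [ 0.        ,  0.        ,  0.        ,  1.        ]])}
```

View pics/scene0.png

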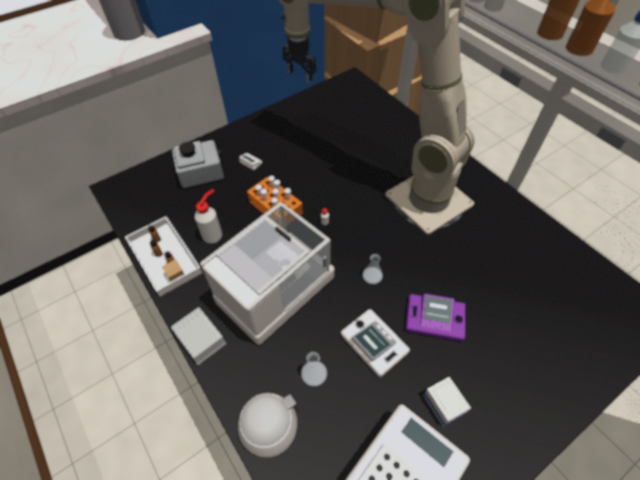

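View pics/top0.png

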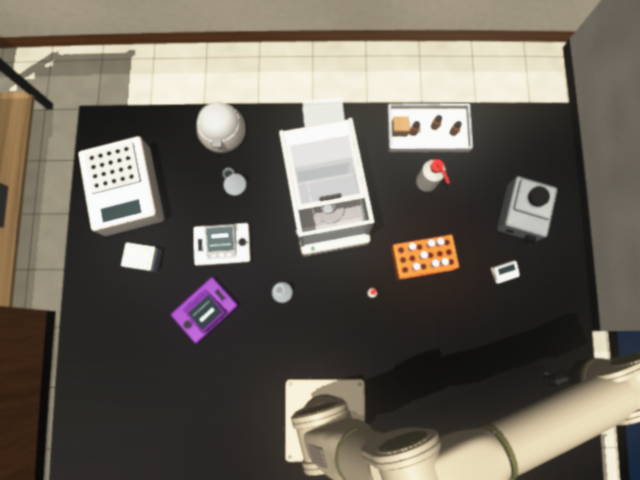

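View pics/wrist0.png

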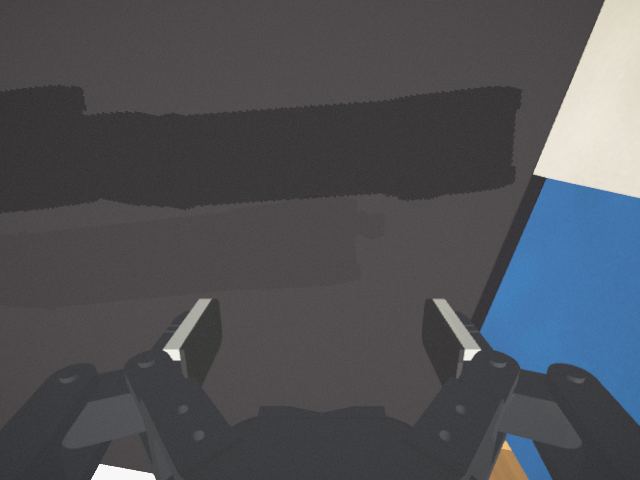

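```bash
cat > h.py <<'E'
from workcell import manip
import numpy as np, cv2
def K(i):
    f=240/np.tan(np.radians(i["vfov"])/2); return np.array([[f,0,i["cx"]],[0,f,i["cy"]],[0,0,1.]])
def ray(i,rc):
    p=cv2.undistortPoints(np.array([[[rc[1],rc[0]]]],float),K(i),i["dist_coeffs"])[0,0]
    T=i["pose"]; d=T[:3,:3]@np.array([p[0],p[1],1]); return T[:3,3],d/np.linalg.norm(d)
def atz(i,rc,z):
    o,d=ray(i,rc); return o+d*(z-o[2])/d[2]
def tri(rs):
    A=0;b=0
    for o,d in rs:
        P=np.eye(3)-np.outer(d,d);A=A+P;b=b+P@o
    x=np.linalg.solve(A,b); return x,[np.linalg.norm((np.eye(3)-np.outer(d,d))@(x-o)) for o,d in rs]
def proj(i,X):
    T=np.linalg.inv(i["pose"]);
    r,_=cv2.Rodrigues(T[:3,:3]); return cv2.projectPoints(np.array(X,float).reshape(-1,3),r,T[:3,3],K(i),i["dist_coeffs"])[0][:,0]
E
python3 - <<'E'
from h import *
hz=dict(lid_grip=.264,zero_sensor=.033,door_sensor=.033,terminal=0,balance=0,rack=0,flask_a=0,flask_b=0,dropper=0,wash_bottle=0,pan=.1,carton=0)
for n in hz:
    for c in ["top","scene"]:
        i=manip.camera_info(c)
        for r in manip.pinpoint(n,c)[:3]:
            print(n,c,np.round(r["pixel"],1),round(r["confidence"],2),np.round(atz(i,r["pixel"],hz[n]),3))
for c,b in [("top",(180,90,380,350)),("scene",(190,190,480,390))]:
    im=cv2.imread(f"pics/{c}0.png")[b[1]:b[3],b[0]:b[2]]
    s=2.3 if c=="top" else 2.7
    cv2.imwrite(f"pics/{c}_crop.png",cv2.resize(im,None,fx=s,fy=s,interpolation=3))
print(manip.get_obs()["clock"])
E
```

```text
lid_grip top [192.7 326.1] 0.95 [ 0.616 -0.005  0.264]
lid_grip top [256.4 423.6] 0.48 [ 0.444 -0.255  0.264]
lid_grip scene [354.9 389.5] 0.15 [0.598 0.429 0.264]
zero_sensor top [245.6 245.6] 0.63 [0.514 0.241 0.033]
zero_sensor scene [322.  359.7] 0.83 [0.523 0.248 0.033]
zero_sensor scene [319.5 456.9] 0.81 [0.283 0.411 0.033]
door_sensor top [244.  200.2] 0.88 [0.52  0.381 0.033]
door_sensor top [295.9 219. ] 0.75 [0.361 0.318 0.033]
door_sensor scene [312.7 416.6] 0.84 [0.365 0.325 0.033]
door_sensor scene [352.4 391.4] 0.78 [0.509 0.375 0.033]
terminal top [241.5 222.4] 0.87 [0.533 0.319 0.   ]
terminal top [311.5 205.5] 0.67 [0.316 0.365 0.   ]
terminal scene [341.4 373.1] 0.8 [0.519 0.31  0.   ]
terminal scene [320.  433.9] 0.63 [0.324 0.365 0.   ]
balance top [197.7 325. ] 0.97 [ 0.672 -0.002  0.   ]
balance top [244.6 221.7] 0.66 [0.523 0.321 0.   ]
balance scene [292.1 274.6] 0.94 [ 0.668 -0.004  0.   ]
rack top [259.5 422.9] 0.76 [ 0.473 -0.304  0.   ]
rack scene [205.1 275.9] 0.64 [ 0.469 -0.309  0.   ]
rack scene [268.9 280.2] 0.19 [ 0.606 -0.067  0.   ]
flask_a top [1
[... 662 characters left out ...]
  0.   ]
wash_bottle top [183.  428.8] 0.55 [ 0.719 -0.333  0.   ]
wash_bottle scene [234.9 210.1] 0.95 [ 0.73  -0.331  0.   ]
wash_bottle scene [264.3 281.5] 0.45 [ 0.593 -0.08   0.   ]
pan top [206.6 328.6] 0.8 [ 0.618 -0.013  0.1  ]
pan top [292.8 373.2] 0.73 [ 0.364 -0.139  0.1  ]
pan top [244.5 219.4] 0.55 [0.506 0.308 0.1  ]
pan scene [266.7 282.7] 0.62 [ 0.622 -0.012  0.1  ]
pan scene [162.5 247.8] 0.5 [ 0.481 -0.465  0.1  ]
carton top [258.8 146.7] 0.69 [0.479 0.556 0.   ]
carton top [195.1 328.4] 0.64 [ 0.681 -0.013  0.   ]
carton top [243.9 220.8] 0.21 [0.526 0.324 0.   ]
carton scene [405.6 447.8] 0.78 [0.472 0.571 0.   ]
carton scene [164.9 245.3] 0.55 [ 0.456 -0.556  0.   ]
1.35
```

View pics/top_crop.png

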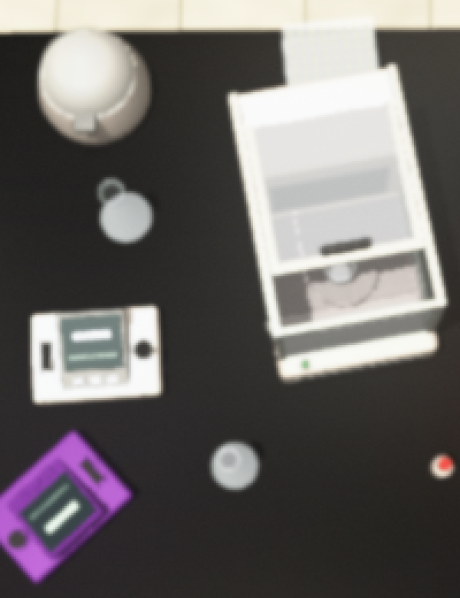

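View pics/scene_crop.png

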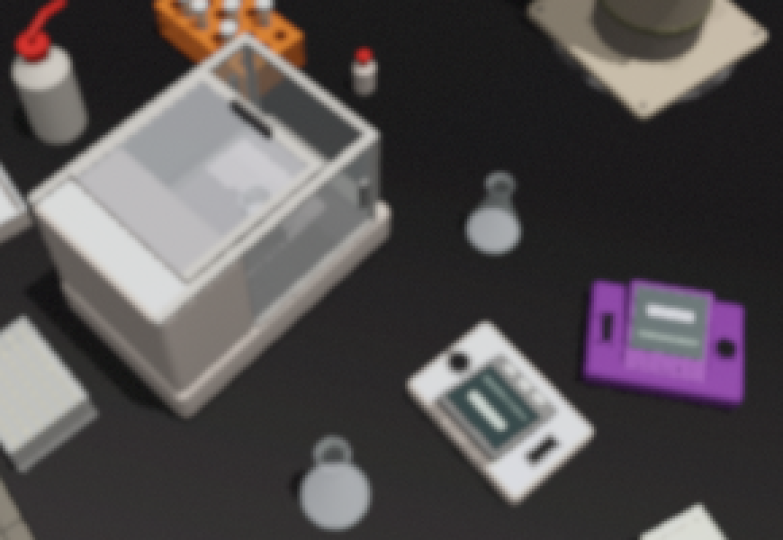

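```bash
python3 - <<'E'
from h import *
t=manip.camera_info("top");s=manip.camera_info("scene")
T=lambda x,y:(90+y/2.3,180+x/2.3)
S=lambda x,y:(190+y/2.7,190+x/2.7)
def tt(n,a,b,z):
    a=T(*a);b=S(*b);x,e=tri([ray(t,a),ray(s,b)]);print(n,np.round(x,4),np.round(e,4),np.round(atz(t,a,z),4),np.round(atz(s,b,z),4))
tt("zero",(144,349),(459,361),.033)
tt("door",(47,356),(542,450),.033)
tt("grip mid",(346,244),(250,117),.264)
tt("gripL",(322,250),(270,134),.258)
tt("gripR",(371,240),(232,104),.258)
tt("front left corner roof",(275,331),(376,134),.24)
tt("rear left corner roof",(232,95),(163,320),.24)
tt("front right corner roof",(443,303),(245,40),.24)
tt("rear right corner",(396,68),(34,200),.24)
E
```

```text
zero [0.5259 0.2516 0.0305] [0.0011 0.0011] [0.5262 0.2504 0.033 ] [0.526  0.2532 0.033 ]
door [0.5176 0.3818 0.028 ] [0.0009 0.0009] [0.5174 0.3799 0.033 ] [0.5187 0.3835 0.033 ]
grip mid [ 0.6073 -0.0154  0.258 ] [0.0009 0.0009] [ 0.6065 -0.016   0.264 ] [ 0.6088 -0.0107  0.264 ]
gripL [0.6013 0.0124 0.2542] [0.0011 0.0011] [0.6011 0.0117 0.258 ] [0.6019 0.0156 0.258 ]
gripR [ 0.6125 -0.044   0.2541] [0.0016 0.0016] [ 0.6127 -0.0449  0.258 ] [ 0.6128 -0.04    0.258 ]
front left corner roof [0.508  0.068  0.2405] [0.0023 0.0023] [0.5098 0.0663 0.24  ] [0.5062 0.0694 0.24  ]
rear left corner roof [0.7976 0.1211 0.2372] [0.0027 0.0027] [0.7987 0.1192 0.24  ] [0.7962 0.1247 0.24  ]
front right corner roof [ 0.5436 -0.1285  0.2283] [0.0009 0.0009] [ 0.5418 -0.128   0.24  ] [ 0.5476 -0.1189  0.24  ]
rear right corner [ 0.834  -0.0772  0.2297] [0.0026 0.0026] [ 0.8318 -0.0782  0.24  ] [ 0.8333 -0.0677  0.24  ]
```

```bash
cat >> h.py <<'E'
from scipy.spatial.transform import Rotation as Ro
def plan(target,yaw_deg=None):
    o=manip.get_obs();R=Ro.from_quat(o["ee_rot"]).as_matrix();p=o["position"]
    print("clk",o["clock"],"p",np.round(p,4),"tip",np.round(p+.073*R[:,0],4),"grasp",np.round(p+.054*R[:,0],4),"f",np.round(o["ft_force"],2),"g",round(o["grip_width"],3)); print(np.round(R,4))
    print("tool units",np.round(R.T@(np.array(target)-p)/.025,2), "yaw of tool y deg",np.degrees(np.arctan2(R[1,1],R[0,1])))
    return R,p
E
python3 - <<'E'
from h import *
plan([.64,-.01,.40])
E
```

```text
clk 1.35 p [ 0.1491 -0.607   0.3039] tip [ 0.1491 -0.607   0.2309] grasp [ 0.1491 -0.607   0.2499] f [-0.65  0.52 -0.37] g 1.002
[[ 1.000e-04  2.385e-01 -9.711e-01]
 [-1.000e-04 -9.711e-01 -2.385e-01]
 [-1.000e+00  1.000e-04 -0.000e+00]]
tool units [ -3.84 -18.51 -24.77] yaw of tool y deg -76.20315229935973
```

Emit:
{"name": "arm_command", "arguments": {"moves": [[[1,-0.6,-0.78,-0.93,0.5],[1,-0.6,-0.78,-0.93,0.5],[1,-0.6,-0.78,-0.93,0.5],[1,-0.6,-0.78,-0.93,0.5],[1,-0.6,-0.78,-0.93,0.5],[1,-0.6,-0.78,-0.93,0.5],[1,-0.6,-0.78,-0.93,0.5],[1,-0.4,-0.78,-0.93,0],[1,0,-0.78,-0.93,0],[1,0,-0.78,-0.93,0],[1,0,-0.78,-0.93,0],[1,0,-0.78,-0.93,0]]], "force": 20}}

```text
clock: 2.35
position: [0.3767, -0.3209, 0.4192]
ee_rot: [0.704, 0.063, -0.704, 0.064]
ft_force: [0.5, 0.8, -0.0]
grip_width: 0.004
```

```bash
python3 - <<'E'
from h import *
plan([.58,-.02,.42])
E
```

```text
clk 2.35 p [ 0.3767 -0.3209  0.4192] tip [ 0.3767 -0.321   0.3462] grasp [ 0.3767 -0.3209  0.3652] f [ 0.5   0.8  -0.04] g 0.004
[[ 4.000e-04  1.788e-01 -9.839e-01]
 [-7.000e-04 -9.839e-01 -1.788e-01]
 [-1.000e+00  8.000e-04 -3.000e-04]]
tool units [ -0.04 -10.39 -10.15] yaw of tool y deg -79.70265466546691
```

Emit:
{"name": "arm_command", "arguments": {"moves": [[[1,0,-0.9,-0.85,0],[1,0,-0.9,-0.85,0],[1,0,-0.9,-0.85,0],[1,0,-0.9,-0.85,0],[1,0,-0.9,-0.85,0],[1,0,-0.9,-0.85,0],[1,0,-0.9,-0.85,0],[1,0,-0.9,-0.85,0],[1,0,-0.9,-0.85,0],[1,0,-0.9,-0.85,0],[1,0,-0.7,-0.8,0],[1,0,0,0,0]]]}}

```text
clock: 3.35
position: [0.5629, -0.0367, 0.4185]
ee_rot: [0.704, 0.067, -0.704, 0.065]
ft_force: [0.5, 0.2, -0.4]
grip_width: -0.004
```

```bash
python3 - <<'E'
from h import *
plan([.64,-.005,.40])
i=manip.camera_info("wrist"); im=manip.camera("wrist"); cv2.imwrite("pics/wrist1.png",im[:,:,::-1])
np.save("w1.npy",i["pose"])
for n in ["lid_grip","pan"]:
  for r in manip.pinpoint(n,"wrist")[:3]: print(n,np.round(r["pixel"],1),round(r["confidence"],2),np.round(atz(i,r["pixel"],.264),4))
E
```

```text
clk 3.35 p [ 0.5629 -0.0367  0.4185] tip [ 0.5629 -0.0365  0.3455] grasp [ 0.5629 -0.0366  0.3645] f [ 0.5   0.24 -0.39] g -0.004
[[ 2.000e-04  1.854e-01 -9.827e-01]
 [ 2.700e-03 -9.827e-01 -1.853e-01]
 [-1.000e+00 -2.600e-03 -7.000e-04]]
tool units [ 0.74 -0.67 -3.26] yaw of tool y deg -79.31841535416144
lid_grip [175.7 304.2] 0.64 [ 0.6069 -0.0157  0.264 ]
lid_grip [318.7 366. ] 0.27 [ 0.5131 -0.0778  0.264 ]
```

View pics/wrist1.png

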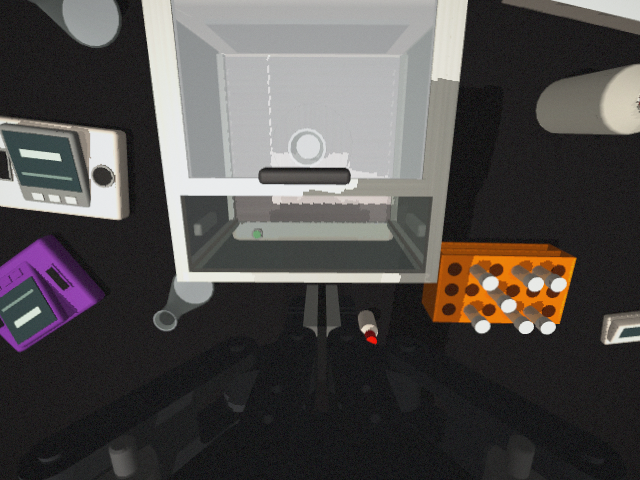

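```bash
python3 - <<'E'
from h import *
w=manip.camera_info("wrist");t=manip.camera_info("top");s=manip.camera_info("scene")
print(tri([ray(w,(173,304.5)),ray(t,(90+244/2.3,180+346/2.3)),ray(s,(190+117/2.7,190+250/2.7))]))
print(tri([ray(w,(175.5,103)),ray(t,(241.7,242.6)),ray(s,(323.7,360))]), atz(w,(175.5,103),.033))
for rc in [(170,259),(170,350),(181,259),(181,350)]: print(atz(w,rc,.264))
for rc in [(190,185),(190,438),(280,175),(280,440)]: print(atz(w,rc,.243))
plan([.6385,-.0095,.36])
E
```

```text
(array([ 0.60672673, -0.0182612 ,  0.25518834]), [np.float64(0.0036265460824632134), np.float64(0.0029808760616815977), np.float64(0.0018226581181984003)])
(array([0.52548504, 0.25025253, 0.02520359]), [np.float64(0.0021701703274773065), np.float64(0.0025716333805813887), np.float64(0.0021204433996373177)]) [0.52744604 0.24309336 0.033     ]
[0.6036775  0.00692591 0.264     ]
[ 0.61408416 -0.05031901  0.264     ]
[0.59670491 0.00603532 0.264     ]
[ 0.60721032 -0.05174245  0.264     ]
[0.57731515 0.06030969 0.243     ]
[ 0.60955402 -0.11691313  0.243     ]
[0.50572696 0.0634963  0.243     ]
[ 0.54239067 -0.13781759  0.243     ]
clk 3.5 p [ 0.5613 -0.0424  0.4188] tip [ 0.5613 -0.0424  0.3458] grasp [ 0.5613 -0.0424  0.3648] f [ 0.06 -0.26  0.36] g -0.0
[[-3.000e-04  1.789e-01 -9.839e-01]
 [-2.000e-04 -9.839e-01 -1.789e-01]
 [-1.000e+00  2.000e-04  4.000e-04]]
tool units [ 2.35 -0.74 -3.27] yaw of tool y deg -79.69636526948375
```

Emit:
{"name": "arm_command", "arguments": {"moves": [[[1,0,-0.18,-0.8,0],[1,0,-0.18,-0.8,0],[1,0,-0.18,-0.8,0],[1,0,-0.2,-0.87,0],[1,0.5,0,0,0],[1,0.5,0,0,0],[1,0.5,0,0,0],[1,0.5,0,0,0],[1,0.35,0,0,0],[1,0,0,0,0],[1,0,0,0,0],[1,0,0,0,0]]]}}

```text
clock: 4.5
position: [0.6386, -0.0095, 0.361]
ee_rot: [0.705, 0.063, -0.704, 0.063]
ft_force: [-0.8, 0.1, -0.4]
grip_width: 0.002
```

```bash
python3 - <<'E'
from h import *
i=manip.camera_info("wrist"); im=manip.camera("wrist"); cv2.imwrite("pics/wrist2.png",im[:,:,::-1])
im=manip.camera("scene"); cv2.imwrite("pics/scene2.png",cv2.resize(im[150:350,180:400,::-1],None,fx=3,fy=3,interpolation=3))
for n in ["lid_grip","zero_sensor"]:
  for r in manip.pinpoint(n,"wrist")[:3]: print(n,np.round(r["pixel"],1),round(r["confidence"],2),np.round(atz(i,r["pixel"],.264 if n[0]=='l' else .033),4))
plan([.6385,-.0095,.327])
print(manip.camera_info("wrist")["pose"]-i["pose"])
E
```

```text
zero_sensor [246.5  95.1] 0.67 [0.5301 0.2516 0.033 ]
zero_sensor [339.  503.2] 0.41 [ 0.4948 -0.2797  0.033 ]
clk 4.7 p [ 0.6386 -0.0092  0.3608] tip [ 0.6387 -0.0092  0.2878] grasp [ 0.6387 -0.0092  0.3068] f [-0.02 -1.07 -0.26] g 0.001
[[ 1.000e-03  1.788e-01 -9.839e-01]
 [-1.000e-04 -9.839e-01 -1.788e-01]
 [-1.000e+00  3.000e-04 -1.000e-03]]
tool units [1.35 0.01 0.01] yaw of tool y deg -79.70058676234146
[[ 3.43601091e-04  8.29010735e-05 -5.64188329e-05  6.61949604e-05]
 [ 6.24159853e-05 -3.62364520e-04  8.32459288e-06  2.64978134e-04]
 [-1.27602552e-04  5.40843888e-05  1.67756099e-05 -1.92183853e-04]
 [ 0.00000000e+00  0.00000000e+00  0.00000000e+00  0.00000000e+00]]
```

View pics/wrist2.png

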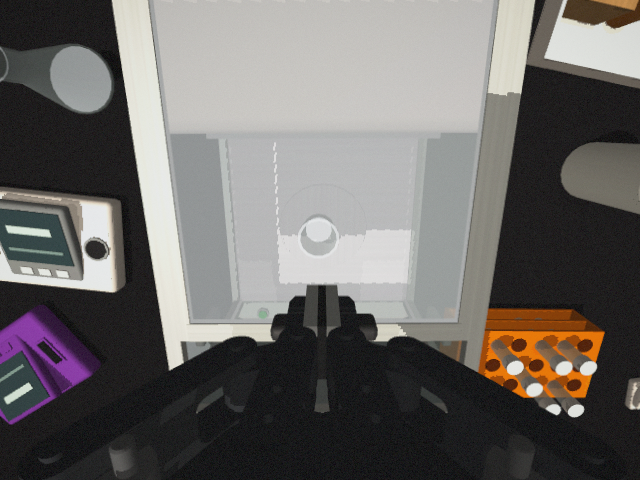

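View pics/scene2.png

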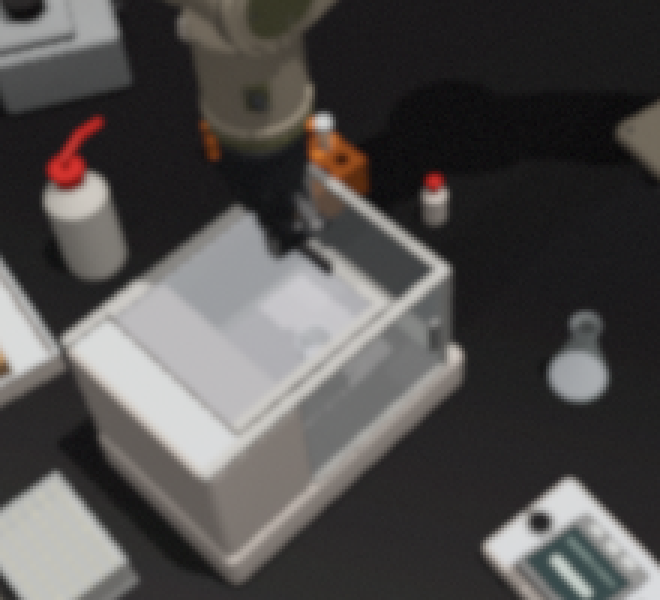

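Emit:
{"name": "arm_command", "arguments": {"moves": [[[1,0.3,0,0,0],[1,0.3,0,0,0],[1,0.3,0,0,0],[1,0.2,0,0,0],[1,0.15,0,0,0],[1,0.1,0,0,0],[1,0,0,0,0]]]}}

```text
clock: 5.28
position: [0.6383, -0.0093, 0.3257]
ee_rot: [-0.704, -0.063, 0.705, -0.063]
ft_force: [-0.1, 0.3, 0.4]
grip_width: 0.002
```

```bash
python3 - <<'E'
from h import *
im=manip.camera("scene"); cv2.imwrite("pics/scene3.png",cv2.resize(im[190:290,220:340,::-1],None,fx=5,fy=5,interpolation=3))
plan([.6385,-.0095,.327])
E
```

```text
clk 5.3333 p [ 0.6385 -0.0093  0.3262] tip [ 0.6384 -0.0093  0.2532] grasp [ 0.6384 -0.0093  0.2722] f [0.42 0.31 0.17] g 0.001
[[-2.000e-04  1.787e-01 -9.839e-01]
 [-0.000e+00 -9.839e-01 -1.787e-01]
 [-1.000e+00  0.000e+00  2.000e-04]]
tool units [-0.03  0.01 -0.  ] yaw of tool y deg -79.70387615580323
```

View pics/scene3.png

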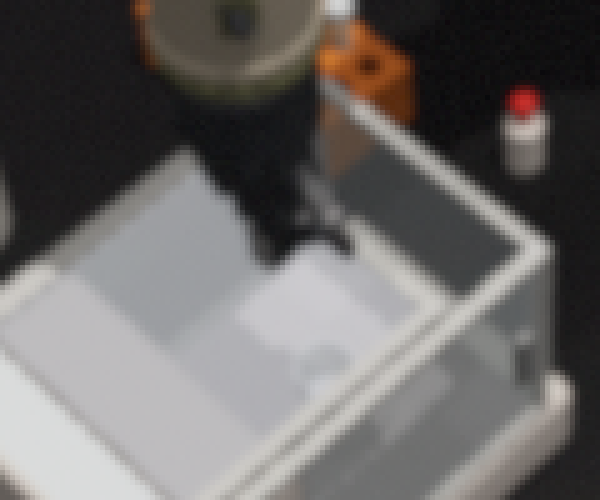

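Emit:
{"name": "arm_command", "arguments": {"moves": [[[1,0,0,0.2,0],[1,0,0,0.2,0],[1,0,0,0.2,0],[1,0,0,0.2,0],[1,0,0,0.2,0],[1,0,0,0.2,0],[1,0,0,0.2,0],[1,0,0,0.2,0],[1,0,0,0.2,0],[1,0,0,0.2,0]]]}}

```text
clock: 6.17
position: [0.5889, -0.0183, 0.3266]
ee_rot: [0.704, 0.063, -0.704, 0.064]
ft_force: [2.1, 0.6, 1.8]
grip_width: 0.001
```

```bash
python3 - <<'E'
from h import *
im=manip.camera("scene"); cv2.imwrite("pics/scene4.png",cv2.resize(im[190:290,220:340,::-1],None,fx=5,fy=5,interpolation=3))
plan([.56,-.0235,.326])
E
```

```text
clk 6.2167 p [ 0.5882 -0.0185  0.3266] tip [ 0.5882 -0.0185  0.2536] grasp [ 0.5882 -0.0185  0.2726] f [ 0.66 -0.14  0.3 ] g 0.001
[[-2.000e-04  1.786e-01 -9.839e-01]
 [-5.000e-04 -9.839e-01 -1.786e-01]
 [-1.000e+00  5.000e-04  3.000e-04]]
tool units [ 0.03 -0.    1.15] yaw of tool y deg -79.71255657025466
```

View pics/scene4.png

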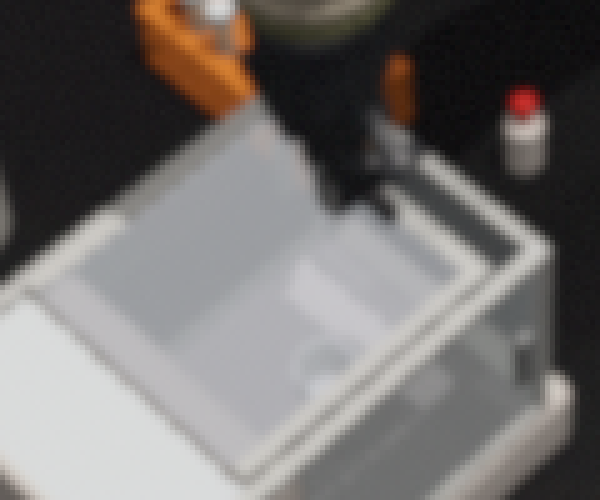

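Emit:
{"name": "arm_command", "arguments": {"moves": [[[1,0,0,0.16,0],[1,0,0,0.16,0],[1,0,0,0.16,0],[1,0,0,0.16,0],[1,0,0,0.1,0],[1,0,0,0.08,0],[1,0,0,0.06,0],[1,0,0,0,0]]]}}

```text
clock: 6.88
position: [0.5673, -0.0222, 0.3263]
ee_rot: [-0.704, -0.063, 0.704, -0.063]
ft_force: [0.1, 0.6, -0.5]
grip_width: 0.002
```

Emit:
{"name": "arm_command", "arguments": {"moves": [[[1,0,0,0.05,0],[1,0,0,0.05,0],[1,0,0,0.05,0],[1,0,0,0,0]]]}}

```text
clock: 7.22
position: [0.5637, -0.0228, 0.3263]
ee_rot: [-0.704, -0.063, 0.704, -0.063]
ft_force: [-0.1, 0.2, -0.1]
grip_width: -0.0
```

```bash
python3 - <<'E'
from h import *
im=manip.camera("scene"); cv2.imwrite("pics/scene5.png",cv2.resize(im[190:290,220:340,::-1],None,fx=5,fy=5,interpolation=3))
plan([.56,-.0235,.326])
E
```

```text
clk 7.2667 p [ 0.5637 -0.0228  0.3263] tip [ 0.5637 -0.0228  0.2533] grasp [ 0.5637 -0.0228  0.2723] f [0.04 0.57 0.48] g 0.002
[[-5.000e-04  1.788e-01 -9.839e-01]
 [-1.000e-04 -9.839e-01 -1.788e-01]
 [-1.000e+00 -0.000e+00  5.000e-04]]
tool units [ 0.01 -0.    0.15] yaw of tool y deg -79.70178836942311
```

View pics/scene5.png

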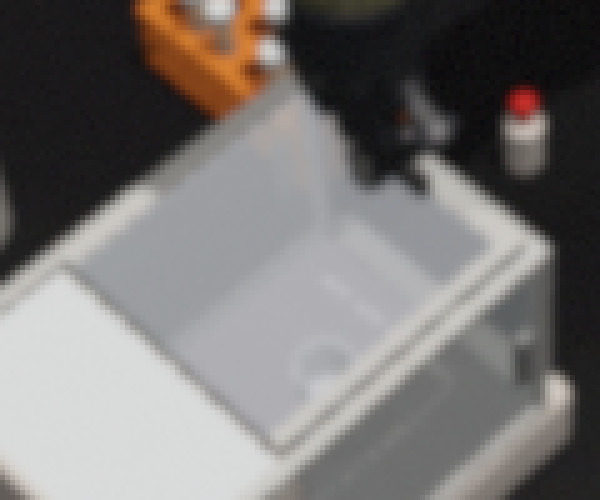

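Emit:
{"name": "arm_command", "arguments": {"moves": [[[1,0,0,0.05,0],[1,0,0,0.05,0],[1,0,0,0.04,0],[1,0,0,0,0]]]}}

```text
clock: 7.6
position: [0.5602, -0.0234, 0.3264]
ee_rot: [-0.704, -0.063, 0.704, -0.064]
ft_force: [0.9, 0.5, -0.1]
grip_width: 0.002
```

Emit:
{"name": "arm_command", "arguments": {"moves": [[[1,0,0,0.04,0],[1,0,0,0.04,0],[1,0,0,0,0]]]}}

```text
clock: 7.85
position: [0.5584, -0.0238, 0.3264]
ee_rot: [-0.704, -0.063, 0.704, -0.064]
ft_force: [-0.0, 0.9, -0.4]
grip_width: -0.002
```

Emit:
{"name": "arm_command", "arguments": {"moves": [[[1,0,0,0.04,0],[1,0,0,0.04,0],[1,0,0,0,0]]]}}

```text
clock: 8.1
position: [0.5568, -0.024, 0.3265]
ee_rot: [0.705, 0.064, -0.704, 0.063]
ft_force: [5.7, 0.9, -1.4]
grip_width: 0.0
```

Emit:
{"name": "arm_command", "arguments": {"moves": [[[1,0,0,0.04,0],[1,0,0,0.04,0],[1,0,0,0,0]]]}}

```text
clock: 8.35
position: [0.5564, -0.0241, 0.3267]
ee_rot: [0.706, 0.064, -0.702, 0.063]
ft_force: [15.7, 1.1, -7.9]
grip_width: 0.001
```

Emit:
{"name": "arm_command", "arguments": {"moves": [[[1,0,0,-0.1,0],[1,0,0,-0.2,0],[1,-0.5,0,-0.3,0],[1,-0.8,0,0,0],[1,-1,0,0,0],[1,-1,0,0,0],[1,0,0,0,0],[1,0,0,0,0]]]}}

```text
clock: 9.02
position: [0.5697, -0.0217, 0.41]
ee_rot: [0.705, 0.063, -0.704, 0.064]
ft_force: [-0.8, 0.0, -0.9]
grip_width: 0.001
```

```bash
python3 - <<'E'
from h import *
im=manip.camera("scene"); cv2.imwrite("pics/scene6.png",cv2.resize(im[190:290,220:340,::-1],None,fx=5,fy=5,interpolation=3))
i=manip.camera_info("wrist"); im=manip.camera("wrist"); cv2.imwrite("pics/wrist6.png",im[:,:,::-1])
for r in manip.pinpoint("zero_sensor","wrist")[:3]: print(np.round(r["pixel"],1),round(r["confidence"],2),np.round(atz(i,r["pixel"],.033),4))
plan([.526,.25,.4])
E
```

```text
[182.6 105.3] 0.97 [0.5292 0.2547 0.033 ]
[175.9  72.1] 0.68 [0.5303 0.297  0.033 ]
[292.5 200.4] 0.23 [0.395  0.1219 0.033 ]
clk 9.1667 p [ 0.5691 -0.022   0.4077] tip [ 0.5689 -0.022   0.3347] grasp [ 0.569  -0.022   0.3537] f [0.24 0.04 0.61] g 0.001
[[-2.100e-03  1.786e-01 -9.839e-01]
 [-1.000e-04 -9.839e-01 -1.786e-01]
 [-1.000e+00 -3.000e-04  2.100e-03]]
tool units [  0.31 -11.01  -0.25] yaw of tool y deg -79.70978056440677
```

View pics/scene6.png

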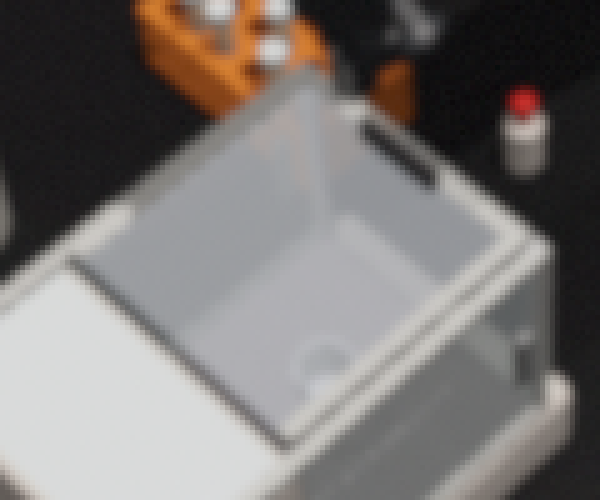

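View pics/wrist6.png

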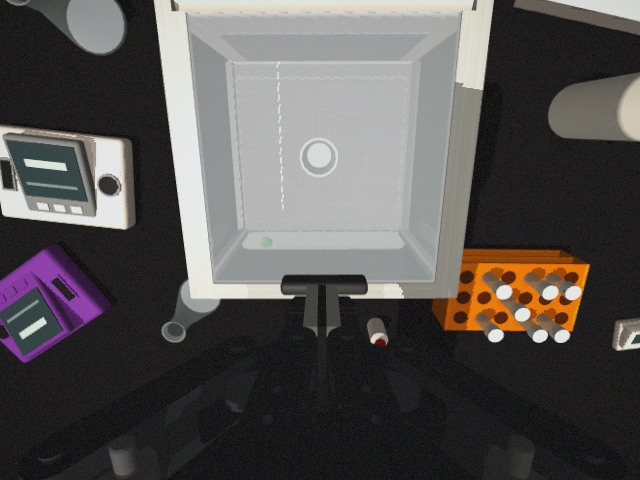

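Emit:
{"name": "arm_command", "arguments": {"moves": [[[1,0,-0.9,0,0],[1,0,-1,0,0],[1,0,-1,0,0],[1,0,-1,0,0],[1,0,-1,0,0],[1,0,-1,0,0],[1,0,-1,0,0],[1,0,-1,0,0],[1,0,-1,0,0],[1,0,-1,-0.12,0],[1,0,-0.7,-0.13,0],[1,0,-0.4,0,0]]]}}

```text
clock: 10.17
position: [0.5255, 0.252, 0.4077]
ee_rot: [-0.703, -0.064, 0.705, -0.064]
ft_force: [0.1, -0.9, 0.6]
grip_width: 0.002
```

Emit:
{"name": "arm_command", "arguments": {"moves": [[[1,0.9,0,0,0],[1,0.9,0,0,0],[1,0.9,0,0,0],[1,0.9,0,0,0],[1,0.9,0,0,0],[1,0.7,0,0,0],[1,0.5,0,0,0],[1,0.3,0,0,0],[1,0,0,0,0],[1,0,0,0,0],[1,0,0,0,0]]]}}

```text
clock: 11.08
position: [0.5267, 0.2501, 0.26]
ee_rot: [0.705, 0.064, -0.704, 0.063]
ft_force: [0.8, 0.2, -0.1]
grip_width: -0.001
```

```bash
python3 - <<'E'
from h import *
i=manip.camera_info("wrist"); im=manip.camera("wrist"); cv2.imwrite("pics/wrist7.png",im[:,:,::-1])
for n in ["zero_sensor","door_sensor"]:
  for r in manip.pinpoint(n,"wrist")[:3]: print(n,np.round(r["pixel"],1),round(r["confidence"],2),np.round(atz(i,r["pixel"],.033),4))
plan([.527,.2525,.131])
im=manip.camera("scene"); cv2.imwrite("pics/scene7.png",im[:,:,::-1])
E
```

```text
zero_sensor [218.4 321.6] 0.68 [0.5272 0.2512 0.033 ]
door_sensor [203.8 172. ] 0.83 [0.5168 0.3818 0.033 ]
door_sensor [215.6 320.6] 0.15 [0.5295 0.2525 0.033 ]
clk 11.2333 p [0.5266 0.2501 0.2598] tip [0.5268 0.2501 0.1868] grasp [0.5267 0.2501 0.2058] f [ 0.55 -0.54 -0.1 ] g -0.002
[[ 1.400e-03  1.788e-01 -9.839e-01]
 [ 4.000e-04 -9.839e-01 -1.788e-01]
 [-1.000e+00 -1.000e-04 -1.400e-03]]
tool units [ 5.15 -0.09 -0.02] yaw of tool y deg -79.70298812777948
```

View pics/wrist7.png

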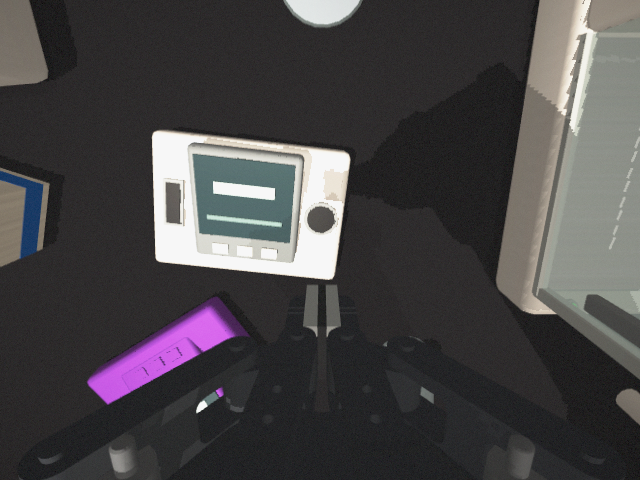

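View pics/scene7.png

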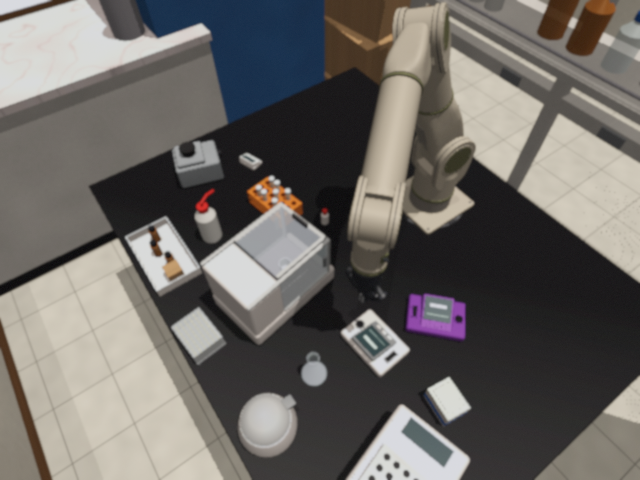

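Emit:
{"name": "arm_command", "arguments": {"moves": [[[1,0.6,-0.04,0,0],[1,0.6,0,0,0],[1,0.6,0,0,0],[1,0.6,0,0,0],[1,0.6,0,0,0],[1,0.5,0,0,0],[1,0.4,0,0,0],[1,0,0,0,0]]]}}

```text
clock: 11.95
position: [0.5255, 0.2503, 0.1595]
ee_rot: [-0.703, -0.063, 0.705, -0.064]
ft_force: [0.3, 0.2, -0.2]
grip_width: -0.002
```

```bash
python3 - <<'E'
from h import *
i=manip.camera_info("wrist"); im=manip.camera("wrist"); cv2.imwrite("pics/wrist8.png",im[:,:,::-1])
plan([.527,.251,.128])
print(proj(i,[[.527,.251,.033]]))
E
```

```text
clk 12.0 p [0.5259 0.2507 0.1608] tip [0.5258 0.2506 0.0878] grasp [0.5258 0.2506 0.1068] f [0.07 0.54 0.96] g 0.001
[[-1.300e-03  1.788e-01 -9.839e-01]
 [-5.000e-04 -9.839e-01 -1.788e-01]
 [-1.000e+00  2.000e-04  1.300e-03]]
tool units [ 1.31 -0.01 -0.05] yaw of tool y deg -79.6990653343594
[[322.33595258 256.9827216 ]]
```

View pics/wrist8.png

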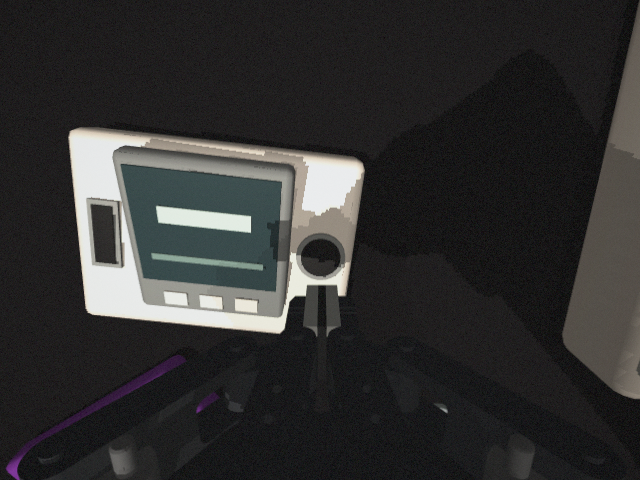

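Emit:
{"name": "arm_command", "arguments": {"moves": [[[1,0.3,0,0,0],[1,0.3,0,0,0],[1,0.25,0,-0.04,0],[1,0.2,0,0,0],[1,0.15,0,0,0],[1,0.1,0,0,0],[1,0,0,0,0],[1,0,0,0,0],[1,0,0,0,0],[1,0,0,0,0],[1,0,0,0,0],[1,0,0,0,0]]]}}

```text
clock: 13.0
position: [0.5272, 0.251, 0.1291]
ee_rot: [0.704, 0.063, -0.704, 0.063]
ft_force: [0.3, -1.4, 0.7]
grip_width: -0.004
```

Emit:
{"name": "arm_command", "arguments": {"moves": [[[1,0,0,0,0],[1,0,0,0,0],[1,0,0,0,0],[1,0,0,0,0],[1,0,0,0,0],[1,0,0,0,0],[1,0,0,0,0],[1,0,0,0,0],[1,0,0,0,0],[1,0,0,0,0],[1,0,0,0,0],[1,0,0,0,0]]]}}

```text
clock: 14.0
position: [0.5272, 0.251, 0.1289]
ee_rot: [0.704, 0.063, -0.704, 0.063]
ft_force: [0.1, 0.3, -1.4]
grip_width: 0.001
```

```bash
python3 - <<'E'
from h import *
i=manip.camera_info("wrist"); im=manip.camera("wrist"); cv2.imwrite("pics/wrist9.png",im[:,:,::-1])
plan([.527,.251,.128])
print(proj(i,[[.527,.251,.033]]))
im=manip.camera("scene"); cv2.imwrite("pics/scene9.png",cv2.resize(im[180:400,190:480,::-1],None,fx=2.7,fy=2.7,interpolation=3))
E
```

```text
clk 14.05 p [0.5272 0.251  0.1289] tip [0.5272 0.251  0.0559] grasp [0.5272 0.251  0.0749] f [ 0.38 -0.09 -0.88] g 0.002
[[ 1.000e-04  1.787e-01 -9.839e-01]
 [-1.000e-04 -9.839e-01 -1.787e-01]
 [-1.000e+00  1.000e-04 -0.000e+00]]
tool units [ 0.04 -0.    0.01] yaw of tool y deg -79.70468301317024
[[323.28811569 281.42031396]]
```

View pics/wrist9.png

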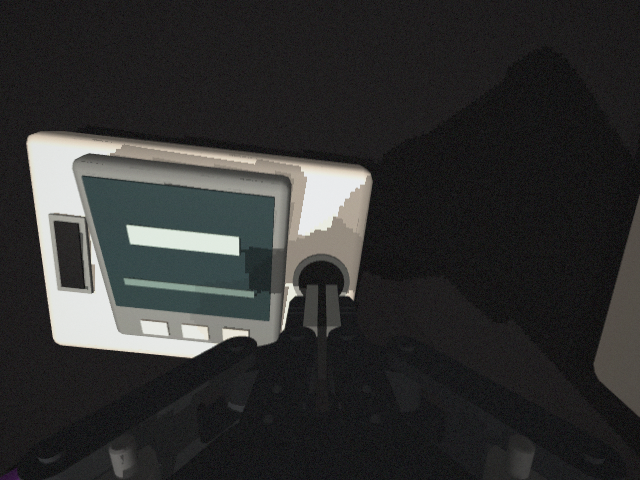

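View pics/scene9.png

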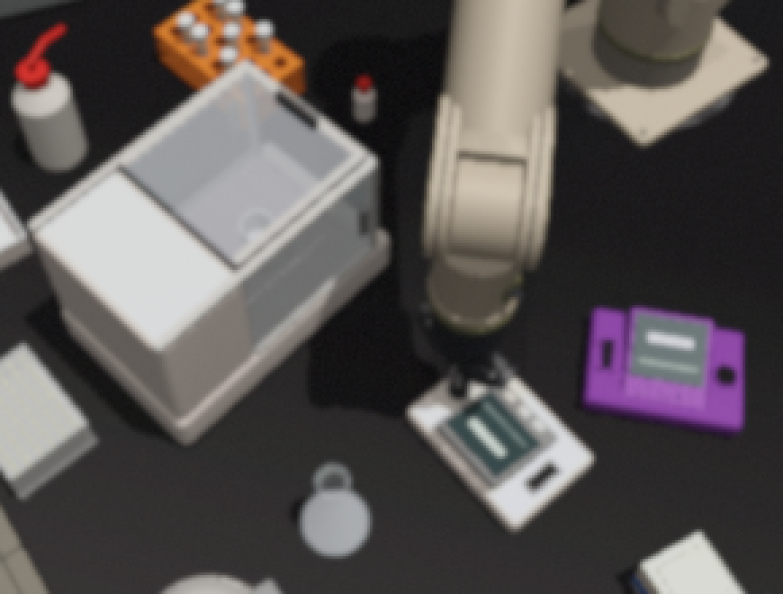

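Emit:
{"name": "arm_command", "arguments": {"moves": [[[1,0,0,0,0],[1,0,0,0,0],[1,0,0,0,0],[1,0,0,0,0],[1,0,0,0,0],[1,0,0,0,0],[1,0,0,0,0],[1,0,0,0,0],[1,0,0,0,0],[1,0,0,0,0]]]}}

```text
clock: 14.93
position: [0.5272, 0.251, 0.1289]
ee_rot: [-0.704, -0.063, 0.704, -0.063]
ft_force: [0.9, 1.0, 0.2]
grip_width: -0.004
```

Emit:
{"name": "arm_command", "arguments": {"moves": [[[1,-0.3,0,0,0],[1,-0.6,0,0,0],[1,-0.8,0,0,0],[1,-0.8,0,0,0],[1,-0.8,0,0,0],[1,-0.8,0,0,0],[1,-0.5,0,0,0],[1,0,0,0,0],[1,0,0,0,0],[1,0,0,0,0]]]}}

```text
clock: 15.77
position: [0.5269, 0.2507, 0.243]
ee_rot: [-0.704, -0.063, 0.705, -0.064]
ft_force: [-0.2, -0.7, -0.4]
grip_width: -0.001
```

```bash
python3 - <<'E'
from h import *
i=manip.camera_info("wrist"); im=manip.camera("wrist")
for n in ["zero_sensor","door_sensor"]:
  for r in manip.pinpoint(n,"wrist")[:1]: print(n,np.round(r["pixel"],1),round(r["confidence"],2),np.round(atz(i,r["pixel"],.033),4))
im=manip.camera("scene"); 
a=cv2.imread("pics/scene0.png").astype(int); d=np.abs(a-im[:,:,::-1]).max(2)
cv2.imwrite("pics/scene10.png",np.hstack([im[:,:,::-1][130:430,100:480],cv2.cvtColor(np.clip(d*3,0,255).astype(np.uint8),8)[130:430,100:480]]))
plan([.527,.251,.128])
E
```

```text
zero_sensor [222.6 320.7] 0.58 [0.5274 0.2524 0.033 ]
clk 15.9667 p [0.5269 0.2508 0.2429] tip [0.5267 0.2508 0.1699] grasp [0.5268 0.2508 0.1889] f [-0.12  0.65 -0.09] g -0.0
[[-1.400e-03  1.789e-01 -9.839e-01]
 [-5.000e-04 -9.839e-01 -1.789e-01]
 [-1.000e+00  3.000e-04  1.500e-03]]
tool units [ 4.6  -0.01 -0.01] yaw of tool y deg -79.69686925558895
```

View pics/scene10.png

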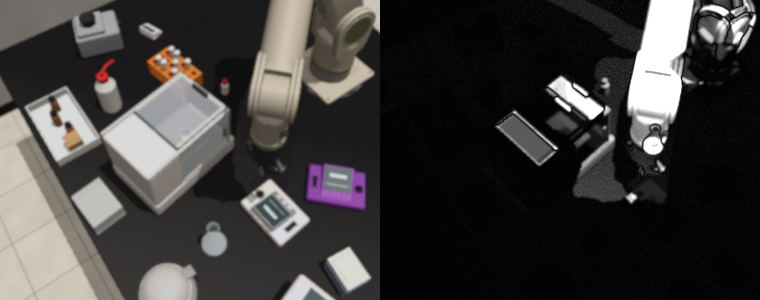

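Compared with the first picture, only the roof, the arm and its shadows have changed. The roof is shut, and the terminal at (275,212) and the bystanders are where they were.

```bash
python3 - <<'E'
from workcell import manip
print(manip.hand_in())
E
```

```text
the job is handed in; nothing more can be done
None
```

I shut the draft shield, held the tip over the round sensor, and handed the job in at about 16 s; no verdict was reported.

- **Roof:** I pushed the grip from behind with the closed fingertips, about 8 mm of the ridge engaged, until it met the hard stop. The force read about 16–18 N there, under the 35 N limit, and it showed only noise after I backed off. The pictures show the roof shut.
- **Dwell:** The tip stayed about 23 mm above the white terminal's round sensor for about 2.5 s, within about 2 mm sideways by my measurement. The force readings showed only noise, so I saw no sign of contact with the terminal or balance.
- **Bench:** Comparing scene pictures before and after, only the roof, the arm and shadows changed. The round sensor was last measured at (0.527, 0.252), about 1 mm from the earlier reading. The detector missed the slot sensor in that last wrist picture, so I did not re-measure it.
- **Disagreement:** One triangulation, made with a wrist picture taken while the arm was still settling, was off by several millimetres. I dropped it and used fresh pictures instead.

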